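# Check the two brake levers of a trolley handle

### The arm

A 6-joint arm with a two-finger parallel gripper is mounted at the origin on a cart in front of the work surface, level with it; the furniture and walls round the work are solid. World frame = base frame: x ahead of the robot, y to its left, z up, the work surface at z = 0. Lengths are in mm, angles in rad, forces in N, time in s.
With the tool pointing down it reaches from about 400 to 925 mm from the base axis. Payload 12.5 kg.
Tool frame: the origin (TCP) lies where the fingers leave the gripper's body, on its centre line; the fingertips stand 78 mm ahead of it and the grasp point (between the pads) lies 59 mm ahead of it; z points along the fingers, y is the direction in which the jaws open and shut (so a half turn about z gives the same grasp; the last joint's range is limited). The gripper opens to 95 mm and grips with 3 to 60 N. Pads are 20 mm wide; open, the fingers measure 119 mm over their backs; the gripper's body (75 mm by 180 mm) begins 59 mm behind the grasp point.
Start: joints at [1.106, 0.491, 1.559, -0, 1.092, -0.106], TCP at [219.451, 585.217, 292.261] pointing down, gripper open.
Joint ranges: [-3.1, 3.1], [-0.84, 2.19], [0.05, 2.79], [-1.13, 4.28], [0.06, 2.93], [-2.69, 2.69]. Speed limits (rad/s): [2.22, 2.22, 2.79, 3.14, 3.14, 3.14].

### API

Orientations are given as [roll, pitch, yaw] about the fixed x, y, z axes, in that order (R = Rz(yaw) Ry(pitch) Rx(roll)).
In Python, from cell import env, viewer, ticket, search_frame gives the robot as it stands.
- The arm moves only by the shell command python3 -m inch 'ROWS'. ROWS is a JSON object of lists of equal length, an entry for each row: "hand": the opening, from 0 (shut) to 1 (fully open); "delta_pos": the shift along the tool's x, y, z in cm, a list of three; "turn": the turn about the tool's z in rad. A call has 1 to 20 rows; each row shifts and turns the commanded pose from where the row before left it, along the tool's axes as they then stand; what a row does not reach is not made up. A row lasts 1/10 s, in which the tool goes at most 50 mm and 8.59 degrees, less where a joint would pass 70% of its speed; a pose out of reach is approached as far as the arm can. A call is refused whole if a number of a shift passes 5 or a number of a turn 0.15, either way. A call with a gripper value outside its range is refused whole. The fingers move at their own pace and stop on an object; the grip force is fixed at half the most. Time passes only in rows, so rows that do not move let the fingers close. It gives the time, the measured TCP pose, the force and the opening at its end, in the units of the state.
- env.state(): the state, without advancing time (a new reading comes with each control period).
- viewer.read_camera(name): name is "scene" or "side" or "wrist"; returns (picture, depth): 384x512x3 uint8, blue, green, red; 384x512 float32, mm along the optical axis (not along the pixel's ray), 0 where there is no reading.
- viewer.get_calibration(name): a dict with "fx", "fy", "cx", "cy" (pixels), "T" (4x4, takes a point from camera to world coordinates). Camera axes: x right, y down, z forward; pixel columns grow to the right and rows downward; lengths in mm; the calibration is good to about 2 mm. The wrist camera is an equidistant fisheye: a pixel r from the principal point sees the ray r / f radians off the axis. A picture is of the moment at which its call begins: read the wrist's pose just before it. get_calibration takes no time and is no camera call; for the wrist camera it gives the pose at the moment of the call.
- ticket.job_done(): hands the job in, once; it reports no verdict.
Trained networks look in the newest picture that a camera, given by its name, has taken for a name from the list of things; names that differ only in an ending like _2 or _b are one class to them, and where a whole thing is asked for, a point or a joint stands for the part that bears it (a point fixed in the world has none). Each returns a list of dicts, best first, with "p" (0 to 1); they miss things now and then, are a little off and sometimes report something else, mostly with a low value. They report only what shows in the picture. A call takes as long as a camera call.
- search_frame(camera, label): "centre" ([column, row] in pixels, amid what is visible of it).
The state is a dict: "t": time; "joints": joint angles; "qvel": joint speeds; "tau": joint torques, N m; "eef_pos": TCP position; "tcp_rot": TCP orientation; "ft_force": force on the tool from outside, world axes, zero at the start; "moment": the same for the moment, N m; "opening": opening from 0.0 (shut) to 1.0 (fully open).
Only numpy, scipy, OpenCV 4.12 (cv2) and the standard library are available. Lean on these libraries where they do the work, as an engineer would, in place of code of your own. Each camera call takes 0.05 s, during which the arm holds its last target.

### The job

The push handle of the lab's trolley stands in a bench stand for its brake check: with the outside of the fingers, press the long hand lever in towards the bar until it comes up against its stop, still short of the bar, keep it there for about a second, then let it spring fully back out. Then press the short lever in to its stop in the same way, and finish while still holding it firmly pressed in there. Only push on the outer faces of the levers, without great force: do not pinch or hook them from behind, keep the arm and fingers off the bar and its stand, and leave the things standing round it where they are.

Things in the scene. Friction and masses are not known exactly. Their poses are not given: they have to be found in the camera images.
- stand: Bench stand, fixed to the counter: grey base plate 100 x 420 x 12 mm (x, y, z), two aluminium posts at y = +-190 mm (126 mm high) and on them a round steel bar, 26 mm diameter, along y, its axis 105 mm above the counter. Origin at the centre of the underside; both levers are on the -x side of the bar, roughly facing the robot, and are pressed towards +x.
- long_lever (a joint): Angle (rad) of the long lever about its upright hinge pin: 0 = at rest, swung out; grows as it is pressed towards the bar; firm stop at 0.28, the lever then still 18 to 28 mm clear of the bar. A spring returns it to 0: at point long_press it takes about 1.7 N to start and 3.4 N to reach the stop.
- long_press (a point): Point on the outer face of the long lever (the side away from the bar, where it is pressed), 100 mm from the hinge pin, half-way up the 22 mm high blade; it moves with the lever. Its x axis is square to the blade and points through it towards the bar, y runs along the blade towards the hinge pin, z is up.
- long_face: Outer aluminium blade of the long lever, 22 mm high, 5 mm thick, reaching 130 mm from the hinge pin. At rest it stands 0.36 rad off the bar's direction. Origin at blade mid-height on the hinge pin, which is 34 mm in front of the bar's axis at long_unit; axes as point long_press.
- long_back: Black rubber strip, 14 mm high, on the inner side (the side towards the bar) of the long lever, not to be touched. Origin on the hinge pin.
- long_unit: Black clamp ring (36 mm diameter, 20 mm wide) on the bar that carries the long lever. Origin on the bar's axis, 105 mm above the counter; x points away from the levers, and the long lever's tip lies towards -y. Fixed; either lever may be the one on the left.
- short_lever (a joint): Angle (rad) of the short lever about its upright hinge pin: 0 = at rest, swung out; grows as it is pressed towards the bar; firm stop at 0.34, the lever then still 18 to 28 mm clear of the bar. A spring returns it to 0: at point short_press it takes about 1.8 N to start and 3.7 N to reach the stop.
- short_press (a point): Point on the outer face of the short lever (the side away from the bar, where it is pressed), 65 mm from the hinge pin, half-way up the 22 mm high blade; it moves with the lever. Its x axis is square to the blade and points through it towards the bar, y runs along the blade towards the hinge pin, z is up.
- short_face: Outer aluminium blade of the short lever, 22 mm high, 5 mm thick, reaching 85 mm from the hinge pin. At rest it stands 0.42 rad off the bar's direction. Origin at blade mid-height on the hinge pin, which is 34 mm in front of the bar's axis at short_unit; axes as point short_press.
- short_back: Black rubber strip, 14 mm high, on the inner side (the side towards the bar) of the short lever, not to be touched. Origin on the hinge pin.
- short_unit: Black clamp ring (36 mm diameter, 20 mm wide) on the bar that carries the short lever. Origin on the bar's axis, 105 mm above the counter; x points away from the levers, and the short lever's tip lies towards -y. Fixed; either lever may be the one on the left.
- bottle: Brown reagent bottle with black cap, 50 mm diameter, 92 mm high, loose, beside the stand's right end; origin at the centre of its underside. Bystander.
- weight: Brass weight, 25 mm diameter, 34 mm high, loose, in front of the stand's right end; origin at the centre of its underside. Bystander.
- cork: Cork stopper, 26 mm diameter, 26 mm high, loose, in front of the stand's left end; origin at the centre of its underside. Bystander.
- dish: Shallow clear petri dish, 96 mm diameter, 16 mm high, loose, beside the stand's left end; origin at the centre of its underside. Bystander.

How it is judged (in metres and radians):
On the way, in this order (a step that is already met when the one before it is completed fails the run):
1. the long lever is pressed to its stop by the fingers and kept there, the short one left out (value of joint long_lever above 0.262 rad and value of joint short_lever below 0.05 rad and contact force between the fingers and long_face above 1 N), for 0.6 s.
2. the long lever has sprung fully back, free of the fingers, the short one not yet pressed (value of joint long_lever below 0.02 rad and value of joint short_lever below 0.05 rad and contact force between the fingers and long_face below 0.1 N), for 0.1 s.
At the end, for the whole second after the job is handed in: Through the last second the fingers hold the short lever against its stop (joint above 0.318 of 0.34 rad, finger force on its outer blade above 2 N), the long lever is back out (below 0.02 rad), and the four bystanders are at rest within 20 mm of where they stood (value of joint short_lever above 0.318 rad and value of joint long_lever below 0.02 rad and contact force between the fingers and short_face above 2 N and linear speed of each of bottle, weight, cork, dish below 0.02 m/s and distance of each of bottle, weight, cork, dish from where it was at the start of the episode below 0.02 m); the arm keeps its last pose, push and grip.
It fails at once if a lever is forced: more than 45 N on its blade (contact force between any of the arm, the fingers and long_face above 45 N or contact force between any of the arm, the fingers and short_face above 45 N).
It fails at once if a lever is pinched or hooked: its inner side is touched (contact force between any of the fingers, the arm and long_back above 0.5 N or contact force between any of the fingers, the arm and short_back above 0.5 N).
It fails at once if the bar or its stand is touched (contact force between any of the fingers, the arm and stand above 1 N).
It fails at once if a bystander is pushed more than 20 mm or lifted (distance of any of bottle, weight, cork, dish from where it was at the start of the episode above 0.02 m or height (world z) of any of bottle, weight, cork, dish above 0.015 m).
It also fails if it takes over 54 s, if anything falls off the work surface, if the arm or the gripper's body presses on something with over 40 N, if the wrist force passes 120 N, or if a joint passes its speed limit or range.

## Working session

There is one attempt and no reset: what is moved stays moved. The work goes in short steps, Python scripts to look and compute and a shell command to move; the robot and the scene stay as the last step left them, time stands still between calls to the robot, and variables do not carry over. Pictures are saved under pics/ and viewed, and the job is handed in when it is done.

```bash
mkdir -p pics; ls
python3 - <<'E'
from cell import env, viewer, ticket, search_frame
import cv2,numpy as np
print(env.state())
for c in ("scene","side","wrist"):
    im,d=viewer.read_camera(c); cv2.imwrite(f"pics/{c}0.png",im); np.save(f"pics/{c}0.npy",d)
    k=viewer.get_calibration(c); print(c,k)
    for n in ("long_lever","short_lever","long_unit","short_unit","bottle","weight","cork","dish"):
        r=search_frame(c,n); print(n,[(x["centre"],round(x["p"],2)) for x in r[:2]])
print(env.state()["t"])
E
```

```text
pics
{'t': 0.0, 'joints': array([ 1.10638698e+00,  4.91574032e-01,  1.55945273e+00, -2.34661529e-05,
        1.09167273e+00, -1.05619135e-01]), 'qvel': array([ 0.00056658,  0.00090593,  0.0006396 ,  0.00051826,  0.00015801,
       -0.00092899]), 'tau': array([ 7.47690046e-04, -6.12641215e+01, -2.58191121e+01,  6.93251984e-02,
        4.81964636e-02, -9.72591351e-05]), 'eef_pos': array([219.38837304, 585.06617882, 291.65157447]), 'tcp_rot': array([-3.14048979e+00, -9.59896993e-05,  2.78281322e+00]), 'ft_force': array([ 1.16295527, -0.62518231,  1.41544428]), 'moment': array([0.01606382, 0.01526241, 0.0242734 ]), 'opening': 0.9990887361146397}
scene {'fx': 437.528306798537, 'fy': 437.528306798537, 'cx': 255.97966006406605, 'cy': 198.2516749876896, 'T': array([[ 8.15378216e-01, -4.33370980e-01,  3.83859295e-01,
        -5.06386981e+00],
       [-5.78879482e-01, -6.01679121e-01,  5.50346055e-01,
        -6.86662030e+02],
       [-7.54388574e-03, -6.70948454e-01, -7.41465617e-01,
         1.13402709e+03],
       [ 0.00000000e+00,  0.00000000e+00,  0.00000000e+00,
         1.00000000e+00]]
[... 874 characters left out ...]
[([270.1, 203.1], 0.71)]
bottle [([228.0, 164.2], 0.51)]
weight [([276.3, 196.1], 0.63)]
cork [([266.2, 164.9], 0.55)]
dish [([294.5, 266.1], 0.89)]
wrist {'fx': 297.3186396354542, 'fy': 297.3186396354542, 'cx': 252.8941217075268, 'cy': 186.53822387752598, 'T': array([[ 3.52304938e-01,  9.02947304e-01,  2.46104445e-01,
         1.50608429e+02],
       [ 9.35885230e-01, -3.39978203e-01, -9.23777954e-02,
         6.12041175e+02],
       [ 2.57865548e-04,  2.62870668e-01, -9.64831045e-01,
         3.85017105e+02],
       [ 0.00000000e+00,  0.00000000e+00,  0.00000000e+00,
         1.00000000e+00]])}
long_lever []
short_lever []
long_unit []
short_unit []
bottle []
weight []
cork []
dish []
1.35
```

View pics/scene0.png

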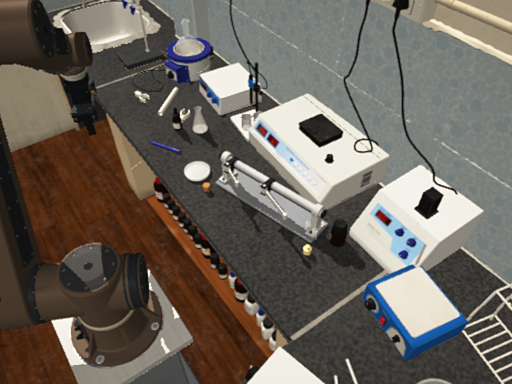

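View pics/side0.png

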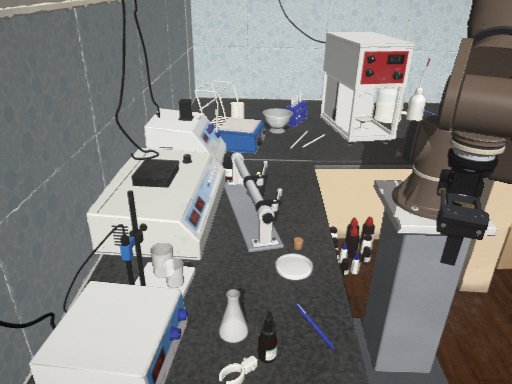

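View pics/wrist0.png

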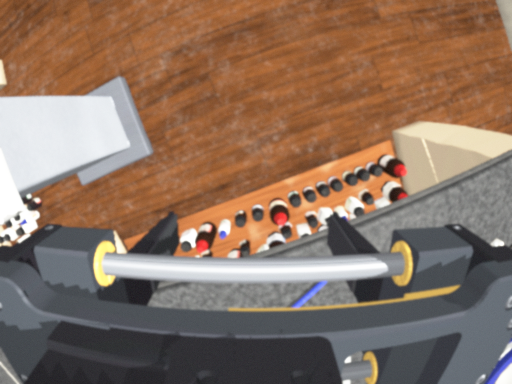

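The stand runs from about (225,160) to (322,222) in the scene view, with the dish at (197,171), cork at (206,187), weight at (307,250) and bottle at (339,232). I'll zoom in.

```bash
cat > h.py <<'E'
import numpy as np
def dep(k,d,u,v,z=None):
    z=d[int(round(v)),int(round(u))] if z is None else z
    p=np.array([(u-k["cx"])/k["fx"]*z,(v-k["cy"])/k["fy"]*z,z,1.]); return (k["T"]@p)[:3]
def cloud(k,d):
    v,u=np.mgrid[0:d.shape[0],0:d.shape[1]]
    P=np.stack([(u-k["cx"])/k["fx"]*d,(v-k["cy"])/k["fy"]*d,d,np.ones_like(d)],-1)@k["T"].T
    return P[...,:3]
E
python3 - <<'E'
from h import *
from cell import viewer
import cv2
for c,(u0,v0,u1,v1) in dict(scene=(175,135,365,270),side=(205,140,325,290)).items():
    im=cv2.imread(f"pics/{c}0.png"); d=np.load(f"pics/{c}0.npy"); k=viewer.get_calibration(c)
    s=4
    cv2.imwrite(f"pics/{c}0z.png",cv2.resize(im[v0:v1,u0:u1],None,fx=s,fy=s,interpolation=cv2.INTER_CUBIC))
    P=cloud(k,d)
    # top-down map
    m=(P[...,2]>-10)&(P[...,2]<150)&(d>0)
    out=np.zeros((600,600,3),np.uint8)  # 1px=1mm ; x:350..950 up, y: 350..-250
    x=P[...,0][m];y=P[...,1][m];z=P[...,2][m];col=im[m]
    o=np.argsort(z)
    for xi,yi,ci in zip(x[o],y[o],col[o]):
        r=int(950-xi);q=int(400-yi)
        if 0<=r<600 and 0<=q<600: cv2.circle(out,(q,r),1,tuple(int(a) for a in ci),-1)
    cv2.imwrite(f"pics/{c}0top.png",out)
E
```

```text
(no output)
```

View pics/scene0z.png

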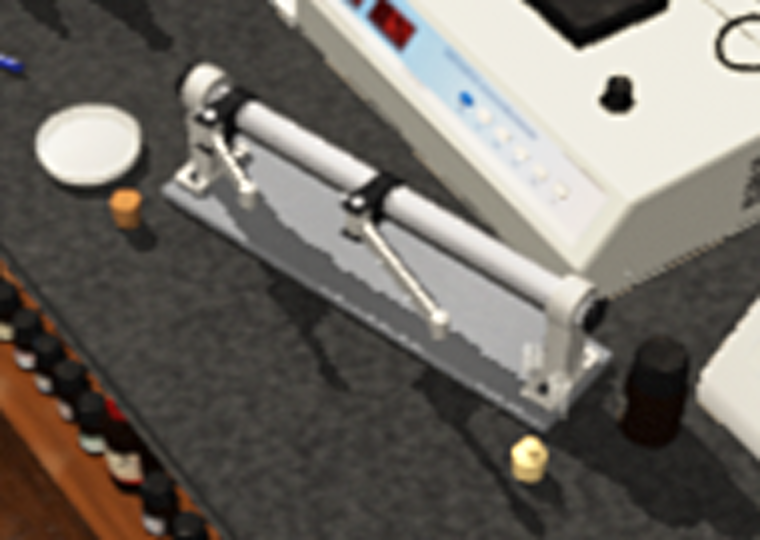

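View pics/side0z.png

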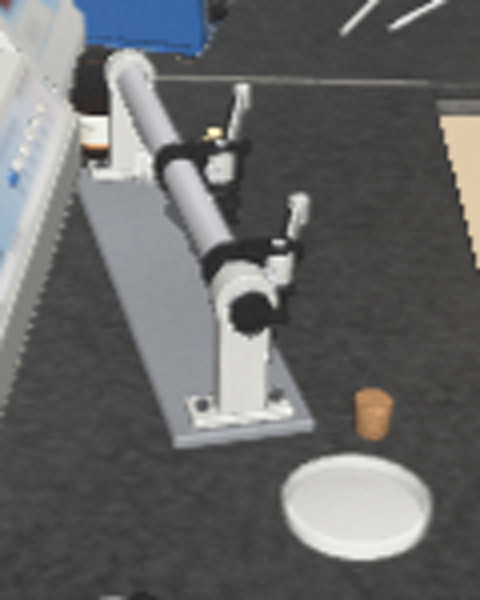

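View pics/scene0top.png

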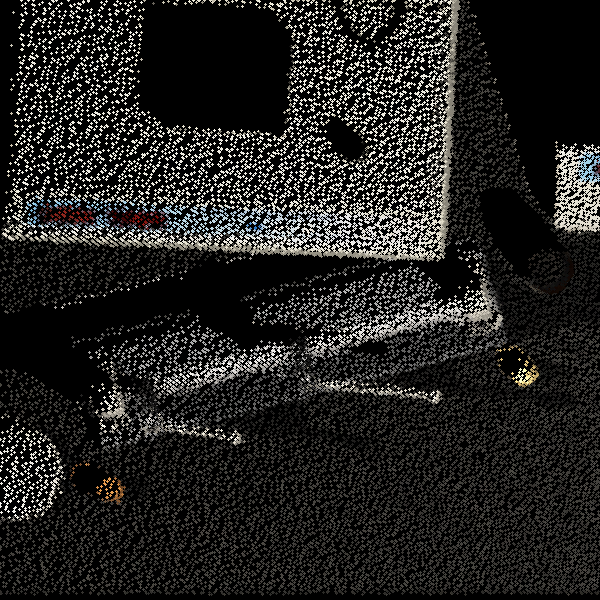

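Run:
```python
from h import *
from cell import viewer
import cv2
for c in ("scene","side"):
    im=cv2.imread(f"pics/{c}0.png"); d=np.load(f"pics/{c}0.npy"); k=viewer.get_calibration(c); P=cloud(k,d)
    x,y,z=P[...,0],P[...,1],P[...,2]
    roi=(x>480)&(x<680)&(y<330)&(y>-120)&(d>0)
    # bar: bright pts z>108..122
    g=im.max(-1)
    b=roi&(z>112)&(z<121)&(g>120)
    vx,vy,x0,y0=cv2.fitLine(np.stack([x[b],y[b]],-1).astype(np.float32),cv2.DIST_HUBER,0,.01,.01).ravel()
    print(c,"bar n",b.sum(),"dir",vx,vy,"yaw",np.arctan2(-vx/vy,1),"x at y=50,150:",x0+(50-y0)*vx/vy,x0+(150-y0)*vx/vy, "zmax",np.percentile(z[b],95),"y",y[b].min(),y[b].max())
    # lever pts: in front of bar by >25
    off=(x-(x0+(y-y0)*vx/vy))*abs(vy)
    for nm,lo,hi in (("long",-50,110),("short",140,270)):
        m=roi&(z>88)&(z<125)&(off<-28)&(off>-110)&(y>lo)&(y<hi)
        q=np.stack([x[m],y[m],z[m],g[m]],-1); q=q[np.argsort(q[:,1])]
        print(nm,len(q)); print(np.round(q[::max(1,len(q)//25)],0).tolist())
    m=(x>600)&(x<760)&(y<300)&(y>-100)&(z>60)&(np.abs(off)>40)
    print("instr",np.percentile(z[m],[50,99]) if m.any() else None, x[m].min() if m.any() else None)
```

```text
scene bar n 646 dir 0.26297945 -0.96480143 yaw 0.26610905 x at y=50,150: 609.88025 582.62286 zmax 120.1472054242351 y -96.52231111737501 309.6585951614827
long 200
[[555.0, -42.0, 104.0, 115.0], [555.0, -38.0, 101.0, 143.0], [548.0, -37.0, 114.0, 157.0], [547.0, -32.0, 110.0, 133.0], [557.0, -24.0, 114.0, 231.0], [555.0, -17.0, 113.0, 202.0], [556.0, -11.0, 116.0, 229.0], [554.0, -3.0, 115.0, 152.0], [558.0, 2.0, 118.0, 245.0], [560.0, 10.0, 113.0, 237.0], [556.0, 15.0, 101.0, 149.0], [556.0, 21.0, 115.0, 153.0], [561.0, 26.0, 116.0, 230.0], [558.0, 33.0, 112.0, 140.0], [559.0, 39.0, 106.0, 135.0], [568.0, 47.0, 112.0, 169.0], [565.0, 53.0, 113.0, 238.0], [562.0, 60.0, 113.0, 185.0], [563.0, 67.0, 116.0, 241.0], [567.0, 72.0, 118.0, 226.0], [566.0, 81.0, 116.0, 164.0], [564.0, 84.0, 91.0, 92.0], [559.0, 88.0, 104.0, 130.0], [562.0, 92.0, 105.0, 151.0], [560.0, 95.0, 112.0, 166.0]]
short 118
[[508.0, 155.0, 116.0, 147.0], [511.0, 160.0, 106.0, 145.0], [507.0, 161.0, 102.0, 150.0], [516.0, 162.0, 110.0, 138.0], [505.0, 164.0, 101.0, 129.0], [506.0, 165.0, 105.0, 144.0], [513.0, 168.0, 
[... 1884 characters left out ...]
, [514.0, 175.0, 106.0, 175.0], [523.0, 184.0, 114.0, 69.0], [517.0, 188.0, 107.0, 148.0], [521.0, 195.0, 117.0, 194.0], [526.0, 205.0, 112.0, 59.0], [521.0, 209.0, 108.0, 160.0], [524.0, 216.0, 115.0, 197.0], [525.0, 240.0, 122.0, 111.0], [536.0, 244.0, 124.0, 77.0], [533.0, 250.0, 124.0, 206.0], [522.0, 252.0, 122.0, 48.0], [524.0, 254.0, 92.0, 56.0], [536.0, 254.0, 123.0, 91.0], [530.0, 255.0, 117.0, 78.0], [528.0, 256.0, 115.0, 207.0], [528.0, 257.0, 118.0, 75.0], [521.0, 258.0, 91.0, 53.0], [527.0, 258.0, 97.0, 189.0], [533.0, 259.0, 110.0, 217.0], [523.0, 259.0, 123.0, 53.0], [533.0, 260.0, 101.0, 204.0], [536.0, 261.0, 111.0, 213.0]]
instr [114.15588003 140.26458245] 694.8009607382972
```

```bash
python3 -m inch '{"hand":[0,0,0,0,0,0,0,0,0,0,0,0,0,0,0,0,0,0,0,0],"turn":[-0.1275,-0.1275,-0.1275,-0.1275,0,0,0,0,0,0,0,0,0,0,0,0,0,0,0,0],"delta_pos":[[0,0,0],[0,0,0],[0,0,0],[0,0,0],[-1.2,-3.9,0],[-1.2,-3.9,0],[-1.2,-3.9,0],[-1.2,-3.9,0],[-1.2,-3.9,0],[-1.2,-3.9,0],[-1.2,-3.9,0],[-1.2,-3.9,0],[-1.2,-3.9,0],[-1.2,-3.9,0],[-1.2,-3.9,0],[-1.2,-3.9,0],[-1.2,-3.9,0],[-1.2,-3.9,0],[-1.2,-3.9,0],[-1.2,-3.9,0]]}'
python3 - <<'E'
from cell import env,viewer
import cv2,numpy as np
print(env.state())
for c in ("scene","wrist"):
    im,d=viewer.read_camera(c); cv2.imwrite(f"pics/{c}1.png",im); np.save(f"pics/{c}1.npy",d)
E
```

```text
t: 3.35
eef_pos: [503.8, -4.5, 292.4]
tcp_rot: [3.142, 0.0, -2.991]
ft_force: [0.7, 0.0, -0.7]
opening: 0.005
{'t': 3.35, 'joints': array([-1.40104732e-01,  3.19146767e-01,  1.85023787e+00,  1.74881503e-04,
        9.71795304e-01, -1.86197849e+00]), 'qvel': array([-0.70127532,  0.24042013, -0.37958838,  0.00170081,  0.13150438,
       -0.69827598]), 'tau': array([  4.33175147, -50.00640392, -21.08021557,  -0.13906029,
        -0.08571744,   1.09589852]), 'eef_pos': array([503.75961571,  -4.46411223, 292.4074076 ]), 'tcp_rot': array([ 3.14157274e+00,  4.36805999e-04, -2.99061379e+00]), 'ft_force': array([ 0.71754779,  0.01316058, -0.65073217]), 'moment': array([ 0.06440779, -0.01844076, -0.02350048]), 'opening': 0.004722982694795306}
```

View pics/wrist1.png

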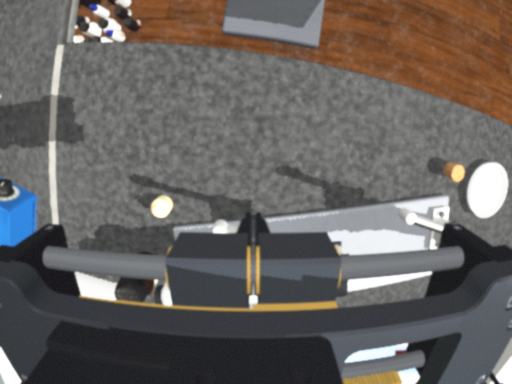

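View pics/scene1.png

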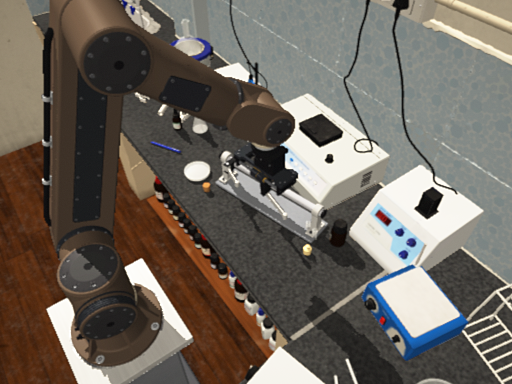

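```bash
python3 -m inch '{"hand":[0,0,0,0,0,0,0,0,0,0],"turn":[0,0,0,0,0,0,0,0,0,0],"delta_pos":[[0,-0.2,2],[0,-0.2,2.5],[0,-0.2,2.5],[0,-0.2,2.5],[0,0,2],[0,0,1.3],[0,0,0],[-1,0,0],[-1,0,0],[0,0,0]]}'
python3 - <<'E'
from cell import env,viewer
import cv2,numpy as np
print(env.state()["ft_force"])
for c in ("scene","side"):
    im,d=viewer.read_camera(c); cv2.imwrite(f"pics/{c}2.png",im); np.save(f"pics/{c}2.npy",d)
s=cv2.imread("pics/scene2.png")[150:250,205:355]; t=cv2.imread("pics/side2.png")[130:270,205:345]
cv2.imwrite("pics/z2.png",np.hstack([cv2.resize(s,(420,280)),cv2.resize(t,(280,280))]))
E
```

```text
t: 4.45
eef_pos: [526.0, -7.4, 165.1]
tcp_rot: [-3.141, 0.003, -2.99]
ft_force: [0.1, 0.5, 0.0]
opening: 0.003
[0.06039547 0.53984588 0.02748698]
```

View pics/z2.png

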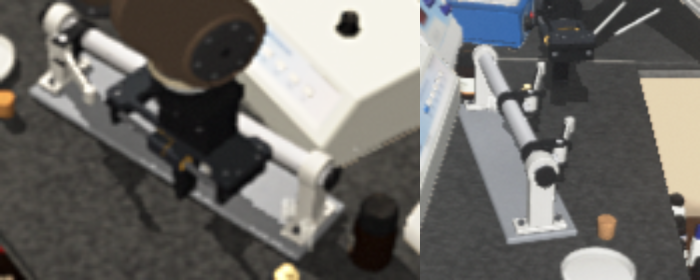

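The shut fingers stand in front of the long blade, clear of the bar. I'll press in small steps.

```bash
python3 -m inch '{"hand":[0,0,0,0,0,0],"turn":[0,0,0,0,0,0],"delta_pos":[[-0.7,0,0],[-0.7,0,0],[-0.6,0,0],[-0.5,0,0],[-0.5,0,0],[0,0,0]]}'
```

```text
t: 5.15
eef_pos: [554.2, -3.1, 164.0]
tcp_rot: [3.141, -0.0, -2.99]
ft_force: [-2.1, -0.7, 0.7]
opening: 0.005
```

```bash
python3 -m inch '{"hand":[0,0,0,0],"turn":[0,0,0,0],"delta_pos":[[-0.4,0,0],[-0.3,0,0],[-0.2,0,0],[0,0,0]]}'
```

```text
t: 5.55
eef_pos: [562.9, -1.8, 164.2]
tcp_rot: [3.142, -0.0, -2.99]
ft_force: [-2.2, -2.8, -0.6]
opening: 0.002
```

```bash
python3 -m inch '{"hand":[0,0,0],"turn":[0,0,0],"delta_pos":[[-0.3,0,0],[-0.2,0,0],[0,0,0]]}'
```

```text
t: 5.85
eef_pos: [568.0, -1.0, 164.2]
tcp_rot: [3.142, 0.0, -2.99]
ft_force: [-2.3, -3.2, 0.5]
opening: 0.004
```

```bash
python3 -m inch '{"hand":[0,0,0],"turn":[0,0,0],"delta_pos":[[-0.2,0,0],[-0.1,0,0],[0,0,0]]}'
```

```text
t: 6.15
eef_pos: [570.8, -0.6, 164.2]
tcp_rot: [-3.142, -0.0, -2.99]
ft_force: [-3.4, -3.2, 0.2]
opening: 0.005
```

```bash
python3 -m inch '{"hand":[0,0],"turn":[0,0],"delta_pos":[[-0.2,0,0],[0,0,0]]}'
```

```text
t: 6.35
eef_pos: [572.7, -0.3, 164.2]
tcp_rot: [3.142, -0.0, -2.99]
ft_force: [-3.2, -3.4, -0.5]
opening: 0.003
```

```bash
python3 -m inch '{"hand":[0,0],"turn":[0,0],"delta_pos":[[-0.15,0,0],[0,0,0]]}'
python3 - <<'E'
from cell import env,viewer
import cv2,numpy as np
for c in ("scene","side"):
    im,d=viewer.read_camera(c); cv2.imwrite(f"pics/{c}3.png",im); np.save(f"pics/{c}3.npy",d)
print(env.state()["ft_force"])
s=cv2.imread("pics/scene3.png")[150:250,205:355]; t=cv2.imread("pics/side3.png")[130:250,215:335]
cv2.imwrite("pics/z3.png",np.hstack([cv2.resize(s,(420,280),interpolation=2),cv2.resize(t,(380,280),interpolation=2)]))
E
```

```text
t: 6.55
eef_pos: [573.3, -0.2, 164.2]
tcp_rot: [3.141, -0.002, -2.99]
ft_force: [-8.0, -5.5, 3.0]
opening: 0.006
[-8.22085341 -5.69815476  3.10131923]
```

View pics/z3.png

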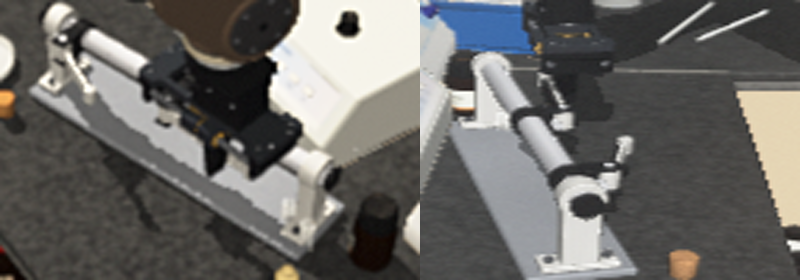

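Force jumped from 3 to 8 N and motion stalled, so the stop is reached at about the predicted place. I'll add a touch more force and hold.

```bash
python3 -m inch '{"hand":[0,0,0,0,0,0,0,0,0,0,0],"turn":[0,0,0,0,0,0,0,0,0,0,0],"delta_pos":[[-0.1,0,0],[0,0,0],[0,0,0],[0,0,0],[0,0,0],[0,0,0],[0,0,0],[0,0,0],[0,0,0],[0,0,0],[0,0,0]]}'
python3 - <<'E'
from h import *
from cell import env,viewer
import cv2
im,d=viewer.read_camera("side"); k=viewer.get_calibration("side"); P=cloud(k,d)
x,y,z=P[...,0],P[...,1],P[...,2]
m=(z>96)&(z<121)&(x>545)&(x<606)&(y>-45)&(y<85)&(d>0)
q=np.c_[x[m],y[m],z[m],im.max(-1)[m]];q=q[np.argsort(q[:,1])];print(np.round(q[::max(1,len(q)//40)]).tolist())
print(env.state()["ft_force"])
E
```

```text
t: 7.75
eef_pos: [573.6, -0.1, 164.2]
tcp_rot: [3.141, -0.004, -2.99]
ft_force: [-11.8, -7.3, 4.5]
opening: 0.002
[[601.0, -35.0, 114.0, 147.0], [601.0, -33.0, 100.0, 164.0], [601.0, -29.0, 109.0, 157.0], [601.0, -27.0, 106.0, 163.0], [597.0, -25.0, 111.0, 183.0], [597.0, -15.0, 112.0, 113.0], [591.0, -14.0, 116.0, 144.0], [597.0, -10.0, 100.0, 60.0], [597.0, -9.0, 111.0, 99.0], [594.0, -6.0, 112.0, 62.0], [564.0, 2.0, 99.0, 44.0], [590.0, 3.0, 113.0, 88.0], [590.0, 3.0, 117.0, 94.0], [568.0, 5.0, 118.0, 39.0], [564.0, 6.0, 104.0, 34.0], [564.0, 7.0, 97.0, 41.0], [593.0, 7.0, 104.0, 46.0], [593.0, 7.0, 100.0, 47.0], [567.0, 7.0, 108.0, 37.0], [574.0, 8.0, 119.0, 37.0], [571.0, 8.0, 116.0, 36.0], [570.0, 9.0, 102.0, 36.0], [580.0, 9.0, 116.0, 37.0], [571.0, 9.0, 120.0, 36.0], [564.0, 10.0, 113.0, 34.0], [571.0, 10.0, 109.0, 37.0], [567.0, 10.0, 113.0, 37.0], [574.0, 10.0, 117.0, 39.0], [571.0, 10.0, 113.0, 35.0], [580.0, 11.0, 113.0, 51.0], [577.0, 11.0, 106.0, 56.0], [564.0, 12.0, 121.0, 38.0], [580.0, 12.0, 106.0, 129.0], [587.0, 12.0, 117.0, 119.0], [590.0, 13.0, 110.0, 47.0], [584.0, 18.0, 116.0, 89.0], [587.0, 24.0, 115.0, 87.0], [586.0, 27.0, 113.0, 69.0], [583.0, 30.0, 118.0, 122.0], [590.0, 31.0, 111.0, 47.0], [583.0, 34.0, 116.0, 188.0], [583.0, 36.0, 110.0, 115.0], [580.0, 40.0, 116.0, 137.0], [580.0, 47.0, 116.0, 210.0], [586.0, 49.0, 109.0, 41.0], [586.0, 50.0, 113.0, 47.0], [583.0, 58.0, 113.0, 57.0], [579.0, 60.0, 111.0, 74.0], [580.0, 61.0, 115.0, 134.0], [576.0, 69.0, 115.0, 163.0]]
[-11.33446325  -6.61118827   4.39992081]
```

Blade slope matches the pressed angle. Next: release, back away, and check that it's sprung out.

```bash
python3 -m inch '{"hand":[0,0,0,0,0,0,0,0,0,0],"turn":[0,0,0,0,0,0,0,0,0,0],"delta_pos":[[0.5,0,0],[1,0,0],[1,0,0],[1,0,0],[1.5,0,0],[1.5,0,0],[1.5,0,0],[0.5,0,0],[0,0,0],[0,0,0]]}'
python3 - <<'E'
from h import *
from cell import env,viewer
import cv2
im,d=viewer.read_camera("side"); k=viewer.get_calibration("side"); P=cloud(k,d)
cv2.imwrite("pics/side4.png",cv2.resize(im[130:270,205:345],None,fx=4,fy=4,interpolation=2))
P0=cloud(k,np.load("pics/side0.npy"))
for Q in (P0,P):
    x,y,z=Q[...,0],Q[...,1],Q[...,2]
    m=(z>104)&(z<120)&(x>545)&(x<606)&(y>-45)&(y<60)
    a=np.polyfit(y[m],x[m],1); print(m.sum(),a,np.polyval(a,[-30,50]))
print(env.state()["ft_force"])
E
```

```text
t: 8.8
eef_pos: [491.8, -12.8, 164.4]
tcp_rot: [-3.141, 0.001, -2.991]
ft_force: [-0.7, -0.1, 0.4]
opening: 0.004
46 [1.01055066e-01 5.61949737e+02] [558.91808536 567.00249066]
46 [9.88124832e-02 5.61959088e+02] [558.99471355 566.89971221]
[-0.4740839  -0.39421726 -0.08594017]
```

View pics/side4.png

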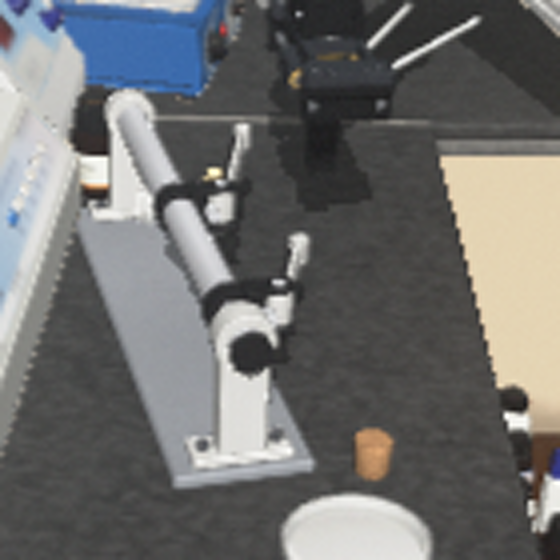

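The long lever is back at its initial pose. Moving along to the short lever.

```bash
python3 -m inch '{"hand":[0,0,0,0,0,0,0,0,0,0],"turn":[0,0,0,0,0,0,0,0,0,0],"delta_pos":[[0,1.5,0],[0,3,0],[0,3.5,0],[0,3.5,0],[0,3.5,0],[0,2.5,0],[0,1,0],[0,0,0],[-1,0,0],[-1,0,0]]}'
python3 - <<'E'
from h import *
from cell import env,viewer
import cv2
im,d=viewer.read_camera("side")
cv2.imwrite("pics/side5.png",cv2.resize(im[130:270,205:345],None,fx=4,fy=4,interpolation=2))
print(env.state()["ft_force"],env.state()["eef_pos"])
E
```

```text
t: 9.85
eef_pos: [484.2, 172.5, 164.3]
tcp_rot: [3.142, 0.0, -2.991]
ft_force: [0.9, 0.3, 0.5]
opening: 0.005
[1.94904067 0.82069477 0.57837247] [485.85976622 172.6796826  164.42446703]
```

View pics/side5.png

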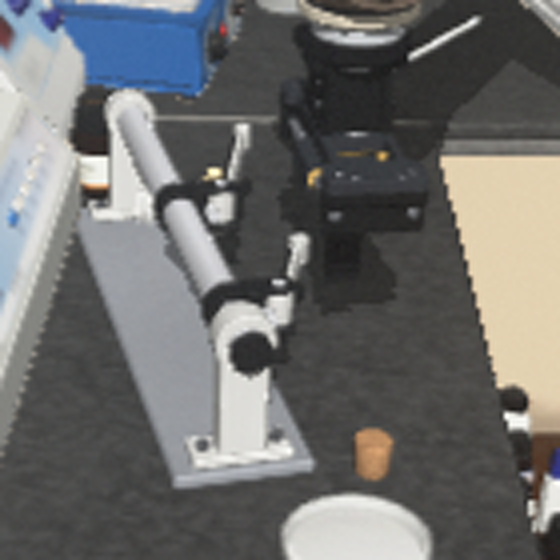

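```bash
python3 -m inch '{"hand":[0,0,0,0,0],"turn":[0,0,0,0,0],"delta_pos":[[-0.6,0,0],[-0.6,0,0],[-0.5,0,0],[-0.4,0,0],[0,0,0]]}'
```

```text
t: 10.4
eef_pos: [504.1, 176.4, 164.1]
tcp_rot: [3.141, -0.0, -2.991]
ft_force: [-1.1, 0.9, -0.2]
opening: 0.01
```

```bash
python3 -m inch '{"hand":[0,0,0,0],"turn":[0,0,0,0],"delta_pos":[[-0.4,0,0],[-0.3,0,0],[-0.2,0,0],[0,0,0]]}'
```

```text
t: 10.8
eef_pos: [512.8, 177.7, 164.2]
tcp_rot: [-3.142, -0.0, -2.99]
ft_force: [-2.6, -1.2, -0.6]
opening: 0.006
```

```bash
python3 -m inch '{"hand":[0,0,0],"turn":[0,0,0],"delta_pos":[[-0.2,0,0],[-0.1,0,0],[0,0,0]]}'
```

```text
t: 11.1
eef_pos: [515.7, 178.2, 164.2]
tcp_rot: [3.142, -0.0, -2.99]
ft_force: [-2.3, -1.7, 0.7]
opening: 0.003
```

```bash
python3 -m inch '{"hand":[0,0,0],"turn":[0,0,0],"delta_pos":[[-0.3,0,0],[-0.2,0,0],[0,0,0]]}'
```

```text
t: 11.4
eef_pos: [520.9, 179.0, 164.2]
tcp_rot: [3.142, 0.0, -2.99]
ft_force: [-2.5, -2.7, 1.1]
opening: 0.004
```

```bash
python3 -m inch '{"hand":[0,0],"turn":[0,0],"delta_pos":[[-0.2,0,0],[0,0,0]]}'
```

```text
t: 11.6
eef_pos: [522.7, 179.3, 164.2]
tcp_rot: [3.142, 0.0, -2.99]
ft_force: [-3.1, -3.3, -0.5]
opening: 0.007
```

```bash
python3 -m inch '{"hand":[0,0],"turn":[0,0],"delta_pos":[[-0.15,0,0],[0,0,0]]}'
```

```text
t: 11.8
eef_pos: [524.2, 179.5, 164.2]
tcp_rot: [3.142, 0.0, -2.99]
ft_force: [-2.1, -3.3, -0.5]
opening: 0.003
```

```bash
python3 -m inch '{"hand":[0,0],"turn":[0,0],"delta_pos":[[-0.15,0,0],[0,0,0]]}'
```

```text
t: 12.0
eef_pos: [525.6, 179.7, 164.2]
tcp_rot: [-3.142, -0.0, -2.99]
ft_force: [-3.3, -4.1, 0.0]
opening: 0.006
```

```bash
python3 -m inch '{"hand":[0,0],"turn":[0,0],"delta_pos":[[-0.15,0,0],[0,0,0]]}'
```

```text
t: 12.2
eef_pos: [526.9, 179.8, 164.2]
tcp_rot: [-3.142, -0.0, -2.99]
ft_force: [-3.8, -3.7, 1.0]
opening: 0.009
```

```bash
python3 -m inch '{"hand":[0,0],"turn":[0,0],"delta_pos":[[-0.1,0,0],[0,0,0]]}'
```

```text
t: 12.4
eef_pos: [527.2, 179.9, 164.2]
tcp_rot: [-3.141, -0.002, -2.99]
ft_force: [-7.2, -4.8, 2.5]
opening: 0.004
```

```bash
python3 -m inch '{"hand":[0,0],"turn":[0,0],"delta_pos":[[-0.1,0,0],[0,0,0]]}'
```

```text
t: 12.6
eef_pos: [527.6, 179.9, 164.1]
tcp_rot: [-3.141, -0.004, -2.99]
ft_force: [-10.6, -5.5, 5.1]
opening: 0.002
```

The stop has been reached: the force rises to about 11 N while motion stalls. I'll settle, then check the geometry.

```bash
python3 -m inch '{"hand":[0,0,0,0,0],"turn":[0,0,0,0,0],"delta_pos":[[-0.05,0,0],[0,0,0],[0,0,0],[0,0,0],[0,0,0]]}'
python3 - <<'E'
from h import *
from cell import env,viewer
import cv2
im,d=viewer.read_camera("side"); k=viewer.get_calibration("side"); P=cloud(k,d)
im2,d2=viewer.read_camera("scene")
cv2.imwrite("pics/f.png",np.hstack([cv2.resize(im[130:270,205:345],(400,400),interpolation=2),cv2.resize(im2[140:270,190:350],(400,400),interpolation=2)]))
P0=cloud(k,np.load("pics/side0.npy")); g0=cv2.imread("pics/side0.png").max(-1)
for Q,g in ((P0,g0),(P,im.max(-1))):
    x,y,z=Q[...,0],Q[...,1],Q[...,2]
    m=(z>104)&(z<120)&(x>545)&(x<606)&(y>-45)&(y<60)
    print("long",m.sum(),np.polyfit(y[m],x[m],1))
    m=(z>104)&(z<119)&(x>505)&(x<560)&(y>150)&(y<235)&(g>90)
    print("short",m.sum(),np.polyfit(y[m],x[m],1))
print(env.state()["ft_force"])
E
```

```text
t: 13.1
eef_pos: [527.7, 179.9, 164.1]
tcp_rot: [-3.141, -0.005, -2.99]
ft_force: [-12.6, -5.4, 6.8]
opening: 0.008
long 46 [1.01055066e-01 5.61949737e+02]
short 37 [1.36870230e-01 4.93157558e+02]
long 14 [2.14060083e-02 5.67280195e+02]
short 28 [-2.95575688e-01  5.99420924e+02]
[-13.11446058  -6.31981698   5.98716326]
```

View pics/f.png

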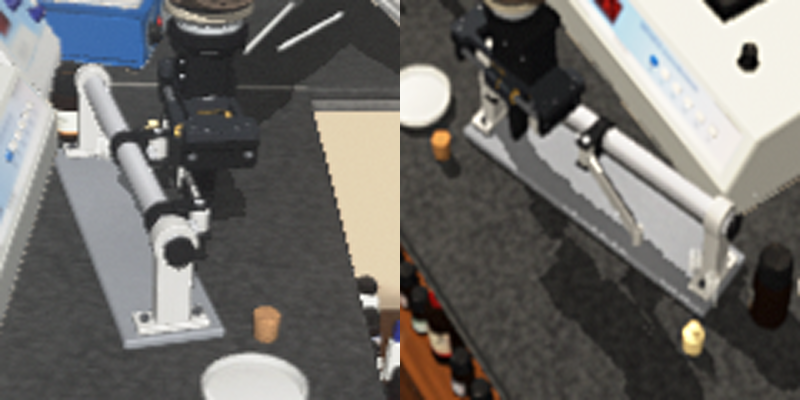

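Run:
```python
from h import *
from cell import env,viewer
import cv2
im,d=viewer.read_camera("side"); k=viewer.get_calibration("side"); P=cloud(k,d)
x,y,z=P[...,0],P[...,1],P[...,2]
m=(z>97)&(z<120)&(x>505)&(x<572)&(y>145)&(y<240)&(im.max(-1)>70)
q=np.c_[x[m],y[m],z[m],im.max(-1)[m]];print(np.round(q[np.argsort(q[:,1])]).tolist())
im,d=viewer.read_camera("scene"); k=viewer.get_calibration("scene"); P=cloud(k,d)
for Q in (cloud(k,np.load("pics/scene0.npy")),P):
    x,y,z=Q[...,0],Q[...,1],Q[...,2]
    m=(z>106)&(z<120)&(x>540)&(x<572)&(y>-45)&(y<70)
    print("long",m.sum(),np.polyfit(y[m],x[m],1))
print(env.state()["ft_force"],env.state()["t"])
```

```text
[[552.0, 165.0, 116.0, 88.0], [549.0, 166.0, 117.0, 115.0], [551.0, 166.0, 107.0, 155.0], [552.0, 166.0, 110.0, 147.0], [551.0, 169.0, 102.0, 161.0], [551.0, 170.0, 106.0, 158.0], [552.0, 170.0, 116.0, 137.0], [549.0, 171.0, 109.0, 206.0], [549.0, 171.0, 116.0, 218.0], [551.0, 173.0, 101.0, 162.0], [546.0, 175.0, 115.0, 136.0], [546.0, 177.0, 113.0, 137.0], [549.0, 177.0, 116.0, 206.0], [543.0, 178.0, 117.0, 121.0], [540.0, 179.0, 117.0, 75.0], [543.0, 180.0, 115.0, 111.0], [549.0, 182.0, 109.0, 103.0], [540.0, 183.0, 116.0, 87.0], [546.0, 183.0, 113.0, 80.0], [549.0, 184.0, 113.0, 126.0], [549.0, 185.0, 107.0, 102.0], [543.0, 187.0, 115.0, 94.0], [534.0, 187.0, 106.0, 132.0], [540.0, 188.0, 115.0, 124.0], [543.0, 190.0, 113.0, 85.0], [572.0, 192.0, 110.0, 134.0], [531.0, 192.0, 102.0, 117.0], [538.0, 194.0, 116.0, 90.0], [541.0, 197.0, 117.0, 114.0], [540.0, 199.0, 115.0, 98.0], [538.0, 199.0, 115.0, 106.0], [541.0, 205.0, 115.0, 86.0], [538.0, 206.0, 115.0, 196.0], [571.0, 208.0, 116.0, 183.0], [541.0, 208.0, 113.0, 75.0], [535.0, 209.0, 114.0, 145.0], [569.0, 211.0, 114.0, 136.0], [538.0, 213.0, 116.0, 189.0], [571.0, 214.0, 116.0, 200.0], [538.0, 217.0, 115.0, 136.0], [535.0, 218.0, 115.0, 208.0], [569.0, 218.0, 115.0, 184.0], [538.0, 218.0, 112.0, 86.0], [566.0, 222.0, 114.0, 141.0], [532.0, 223.0, 115.0, 136.0], [535.0, 225.0, 116.0, 192.0], [571.0, 227.0, 119.0, 207.0], [569.0, 227.0, 117.0, 200.0], [566.0, 231.0, 116.0, 183.0], [571.0, 232.0, 119.0, 209.0], [571.0, 235.0, 117.0, 211.0], [568.0, 237.0, 118.0, 204.0], [571.0, 239.0, 116.0, 147.0]]
long 100 [1.10931090e-01 5.57072054e+02]
long 104 [1.12599893e-01 5.56756854e+02]
[-13.21796756  -5.89071218   6.65559492] 13.3
```

Run:
```python
from cell import env,ticket
print(ticket.job_done()); print(env.state()["ft_force"],env.state()["eef_pos"])
```

```text
the job is handed in; nothing more can be done
None
the job is handed in; nothing more can be done
```

The job is handed in after about 13.3 s of the 54 s allowed. The hand-in gave no verdict, so the checks below are my own.

- **Long lever:** I pressed it with the shut fingers from outside until it hit its stop. The force on the tool jumped from about 4.5 N to about 10 N as the motion stalled. I held it for about 1.2 s at up to 14 N. After I let go, the depth fit of the blade matched its starting pose: slope 0.099 against 0.101.
- **Short lever:** I pressed it to its stop the same way and handed in while still holding it, at about 14 N horizontally. Its tip had moved about 33 mm, slightly more than the 29 mm expected at the stop, which is within measurement noise.
- **Long lever at the end:** the scene camera still shows it fully out: slope 0.113 against 0.111 at the start.
- **Bystanders:** in the last pictures they look unmoved, but I did not measure them again.

**Checks that disagreed:**
- The final side-view fit of the long lever did not match (0.02). The gripper hid most of the blade in that view, so I relied on the scene camera.
- The side-view slope of the short blade was too noisy to use (-0.30 against about -0.18 expected). I took the force jump and the tip travel as proof of the stop instead.
- The force readings had a sideways part of 3 to 7 N while pressing. I took this to be friction of the fingers along the blade.

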